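# Unlock the lid stay and close the soap box

### The job

The soap box stands open, its lid propped by a folding metal stay that is locked straight. Lift the red knob on the stay's knee to break the lock, then lower the lid gently, without letting it slam, until it is fully shut on the box. Leave the things around the box where they are.

Things in the scene. Friction and masses are not known exactly. Their poses are not given: they have to be found in the camera images.
- soapbox: Open-topped brown wooden box, 170 (its x) by 245 (its y) by 95 mm high, fixed to the worktop, with soap bars inside. Origin: centre of its underside; z up. The lid's hinge runs along the top of its +y side, parallel to its x. The stay is outside its +x end (the end away from the robot); the soap box's yaw at the start is within 0.35 rad of 0.
- lid (a joint): White flat lid, 170 by 245 by 12 mm, 0.3 to 0.5 kg. Angle in rad: 0 = shut, flat on the rim; 1.43 at the start, nearly upright, leaning slightly over the box; stop at 1.6. Its hinges are stiff and damped: above about 1.05 rad it stays where left; from between 1.0 and 0.7 rad down it sinks shut by itself at up to 0.9 rad/s. It cannot be lowered while the stay is locked.
- lid_hinge (a point): Point on the hinge axis, at the middle of the lid's length and at the lid's inner (lower) face, at rim height. It moves with the box.
- lid_edge (a point): Middle of the lid's free edge (half-way through its 12 mm thickness), 245 mm from the hinge axis. At the start it is at the top, about 340 mm above the worktop. The lid's outer face, to push on for closing, is the one away from the box (facing the box's +y when the lid is up).
- knee (a joint): Bend of the stay's knee in rad. The stay is two flat steel links: the lower 104 mm from its pivot on the box to the knee, the upper 127 mm from the knee to a pin on the lid 120 mm from the hinge. -0.13 = locked on its stop, just beyond straight; 0 = dead centre; positive = unlocked and folding, the knee moving up and away from the hinge (to the box's -y). About 2.5 with the lid shut.
- knob (a point): Centre of the red knob at the knee: a bar 18 mm in diameter, 52 mm long, lying along the box's x, outside its +x end; part of the lower link. Pinch it from above, fingers closing along the box's y. It swings up on a 104 mm arc about stay_pivot towards -y, drawing the lid down. Raised till the knee is at 0.4 rad or more (lid 1.39) and let go, the stay keeps its bend.
- stay_pivot (a point): Point on the axis of the lower link's pivot on the box, in the same plane across the box as the knob's centre (the axis lies along the box's x, 40 mm above the worktop).
- bottle: Amber bottle with a white cap, 40 mm in diameter, 95 mm high, origin at its foot; leave alone.
- soapblock: Off-white block of soap, 60 by 90 by 45 mm, origin at its underside; leave alone.
- cutter: Steel star-shaped cutter, 68 mm across, 22 mm high, origin at its underside; leave alone.
- beaker: Glass beaker, 72 mm in diameter, 85 mm high, origin at its foot; leave alone.

How it is judged:
On the way:
1. the knee is lifted past centre, so that the stay is unlocked, with the lid still up (knee above 0.15 rad, lid above 0.8 rad) (value of joint knee above 0.15 rad and value of joint lid above 0.8 rad), for 0.1 s.
At the end, for the whole second after the job is handed in: The lid lies shut on the box (within 0.04 rad) and still, with the stay folded (knee above 2.0 rad) (value of joint lid below 0.04 rad and velocity of joint lid between -0.05 and 0.05 rad/s and value of joint knee above 2 rad); the robot touches nothing.
It fails at once if the lid is slammed (moves shut faster than 2 rad/s) (velocity of joint lid below -2 rad/s).
It fails at once if a thing beside the box is moved by more than 25 mm or knocked over (distance of any of bottle, soapblock, cutter, beaker from where it was at the start of the episode above 0.025 m or angle between any of bottle, beaker, soapblock, cutter's own z axis and vertical above 0.5 rad).
It also fails if it takes over 54 s, if anything falls off the work surface, if the arm or the gripper's body presses on something with over 40 N, if the wrist force passes 120 N, or if a joint passes its speed limit or range.

### The arm

A 6-joint arm with a two-finger parallel gripper is mounted at the origin on the work surface. World frame = base frame: x ahead of the robot, y to its left, z up, the work surface at z = 0. Lengths are in m, angles in rad, forces in N, time in s.
With the tool pointing down it reaches from about 0.35 to 0.975 m from the base axis. Payload 7.1 kg.
Tool frame: the origin (TCP) lies between the finger pads; the fingertips stand 22 mm ahead of it and the grasp point (between the pads) lies 3 mm ahead of it; x points along the fingers, z is the direction in which the jaws open and shut, and the axes are right-handed (so a half turn about x gives the same grasp; the last joint's range is limited). The gripper opens to 88 mm and grips with 3 to 60 N. Pads are 20 mm wide; open, the fingers measure 115 mm over their backs; the gripper's body (75 mm by 178 mm) begins 61 mm behind the grasp point.
Start: joints at [-1.141, 0.423, 1.63, -0, 1.089, -0.019], TCP at [0.271, -0.563, 0.245] pointing down, gripper open.
Joint ranges: [-3, 3], [-0.9, 2.11], [0.09, 2.58], [-1.31, 4.45], [0.11, 2.69], [-2.54, 2.54]. Speed limits (rad/s): [2.39, 2.39, 3.01, 3.14, 3.14, 3.14].

### API

Orientations are given as a unit quaternion [w, x, y, z].
In Python, from plant import r gives the robot as it stands.
- The arm moves only by the tool move_arm, never from a script. Its argument "steps" is a list of rows, each a list of 3 entries, a list of its own where there are three numbers: the opening, from 0 (shut) to 1 (fully open), then the shift along the tool's x, y, z in m, then the turn about the tool's x in degrees. A call has 1 to 20 rows; each row is the pose to reach, as a shift and turn from the pose commanded when the call began, along the tool's axes at that moment; what a row does not reach only later rows make up. A row lasts 1/12 s, in which the tool goes at most 41.7 mm and 7.16 degrees, less where a joint would pass 70% of its speed; a pose out of reach is approached as far as the arm can. A call with a gripper value outside its range is refused whole. The fingers move at their own pace and stop on an object; "force" is the grip in N (left out, the last holds). Time passes only in rows, so rows that repeat a pose let the fingers close. It gives the time, the measured TCP pose, the force and the opening at its end, in the units of the state.
- r.read_state(): the state, without advancing time (a new reading comes with each control period).
- r.snapshot(name): name is "scene" or "top" or "wrist"; returns a dict with "image" (400x640x3 uint8, red, green, blue), "depth" (400x640 float32, m along the optical axis (not along the pixel's ray), 0 where there is no reading), "mtx" (3x3 intrinsics, pixels), "extrinsics" (4x4, takes a point from camera to world coordinates); the wrist camera has in their place "mount" (4x4, takes a point from camera to tool coordinates, whose origin is the TCP and whose axes are the tool frame's). Camera axes: x right, y down, z forward; pixel columns grow to the right and rows downward; lengths in m; the calibration is good to about 2 mm. The wrist camera is an equidistant fisheye: a pixel r from the principal point sees the ray r / f radians off the axis. A picture is of the moment at which its call begins: read the wrist's pose just before it.
- r.sign_off(): hands the job in, once; it reports no verdict.
The state is a dict: "time": time; "joint_pos": joint angles; "qvel": joint speeds; "joint_torque": joint torques, N m; "tool_pos": TCP position; "eef_rot": TCP orientation; "ft_force": force on the tool from outside, world axes, zero at the start; "ft_torque": the same for the moment, N m; "grip_width": opening from 0.0 (shut) to 1.0 (fully open).
Only numpy, scipy, OpenCV 4.12 (cv2) and the standard library are available. Lean on these libraries where they do the work, as an engineer would, in place of code of your own. Each camera call takes 0.05 s, during which the arm holds its last target.

## Working session

There is one attempt and no reset: what is moved stays moved. The work goes in short steps, Python scripts to look and compute and a tool call to move; the robot and the scene stay as the last step left them, time stands still between calls to the robot, and variables do not carry over. Pictures are saved under pics/ and viewed, and the job is handed in when it is done.

Besides the shell and the picture viewer there is one more tool, called after "Call:" as name(argument=value, ...) on one line, values as JSON. move_arm: Moves the arm, as the interface text tells. Its arguments: {"type":"object","properties":{"steps":{"type":"array","items":{"type":"array"}},"force":{"type":"number"}},"required":["steps"]}

```bash
ls; mkdir -p pics; python3 - <<'E'
from plant import r
import cv2
s=r.read_state();print(s)
for n in ("scene","top"):
    d=r.snapshot(n);cv2.imwrite(f"pics/{n}0.png",d["image"][:,:,::-1]);print(n,d["mtx"].tolist(),d["extrinsics"].round(4).tolist(),(d["depth"]>0).mean())
E
```

```text
pics
{'time': 0.0, 'joint_pos': array([-1.14099721e+00,  4.23812304e-01,  1.63068857e+00,  1.32668537e-05,
        1.08861431e+00, -1.90036782e-02]), 'qvel': array([-0.00170859, -0.00128398, -0.00094513,  0.00023004,  0.00103951,
        0.00038263]), 'joint_torque': array([ 1.43465659e-03, -5.44621181e+01, -2.73663211e+01,  6.45090756e-02,
        2.28318939e-02, -1.22860652e-04]), 'tool_pos': array([ 0.270984  , -0.56261368,  0.24392006]), 'eef_rot': array([ 0.59827583,  0.37650255,  0.5991718 , -0.3759056 ]), 'ft_force': array([0.71758448, 0.32849009, 0.43787099]), 'ft_torque': array([-0.03350342,  0.01599456,  0.01160641]), 'grip_width': 1.002258274628135}
scene [[427.94306066438435, 0.0, 317.42887772774947], [0.0, 427.94306066438435, 203.24854756292638], [0.0, 0.0, 1.0]] [[-0.3426, 0.6507, -0.6777, 1.1561], [0.9393, 0.2234, -0.2604, 0.2492], [-0.018, -0.7257, -0.6877, 0.8425], [0.0, 0.0, 0.0, 1.0]] 0.9960234375
top [[442.1878077625745, 0.0, 317.7721086749841], [0.0, 442.1878077625745, 194.4450760203131], [0.0, 0.0, 1.0]] [[0.0262, -0.9942, 0.1038, 0.4388], [-0.9997, -0.0264, 0.0001, -0.0098], [0.0026, -0.1038, -0.9946, 1.0947], [0.0, 0.0, 0.0, 1.0]] 0.99611328125
```

View pics/scene0.png

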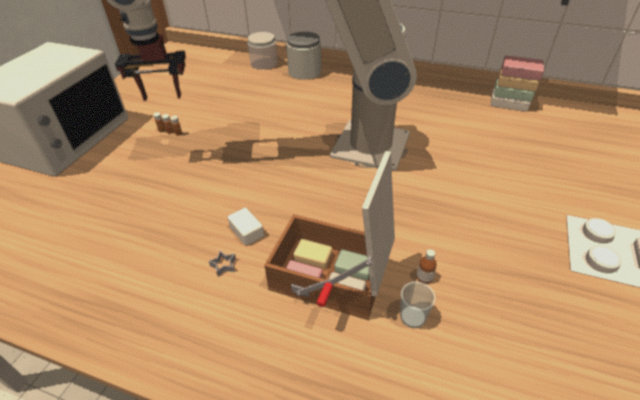

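View pics/top0.png

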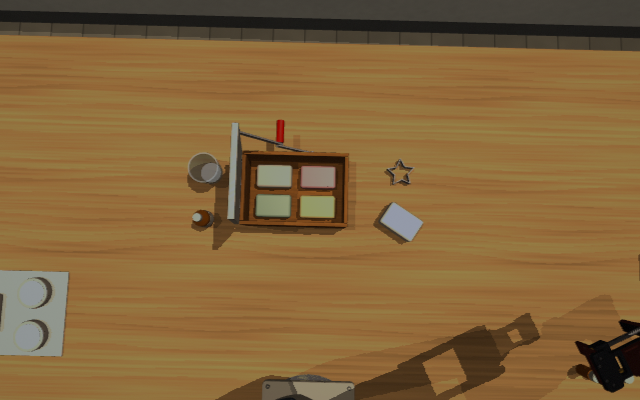

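The scene view shows the lid upright at about px (380,225), the knob at (325,293), the bottle at (427,266) and the beaker at (413,305). In the top view the knob is at (280,131), the lid edge at (235,172) and the box at (295,190). Next I measure them.

```bash
cat > h.py <<'E'
from plant import r
import numpy as np, cv2
from scipy.spatial.transform import Rotation as R
def cloud(d):
    K=d["mtx"];z=d["depth"].astype(float);v,u=np.mgrid[0:400,0:640]
    p=np.stack([(u-K[0,2])/K[0,0]*z,(v-K[1,2])/K[1,1]*z,z],-1)
    E=d["extrinsics"];return p@E[:3,:3].T+E[:3,3]
def red(d):
    h=cv2.cvtColor(d["image"],cv2.COLOR_RGB2HSV)
    return ((h[...,0]<6)|(h[...,0]>174))&(h[...,1]>190)&(h[...,2]>90)
def rot(s): q=s["eef_rot"];return R.from_quat([q[1],q[2],q[3],q[0]]).as_matrix()
E
python3 - <<'E'
from h import *
np.set_printoptions(precision=4,suppress=True)
for n in ("scene","top"):
    d=r.snapshot(n);P=cloud(d);m=red(d)
    if n=="scene": m[:, :290]=0;m[:,360:]=0
    else: m[:,:260]=0;m[:,300:]=0
    m[:100]=0
    Q=P[m&(d["depth"]>0)];print(n,"knob",m.sum(),Q.mean(0),Q.min(0),Q.max(0))
    ax=np.linalg.svd(Q-Q.mean(0))[2][0];print("axis",ax)
    pr=(Q-Q.mean(0))@ax;print(pr.min(),pr.max())
    Z=P[...,2]
    if n=="top":
        reg=np.zeros_like(m);reg[100:250,180:380]=1
        rim=reg&(Z>.088)&(Z<.102)
        xy=P[rim][:,:2];c=cv2.minAreaRect(xy.astype(np.float32));print("rim",c,rim.sum(),cv2.boxPoints(c))
        print(np.median(Z[rim]))
        L=reg&(Z>.31);q=P[L];print("lidtop",q.mean(0),q.max(0),cv2.minAreaRect(q[:,:2].astype(np.float32)))
        for nm,(u0,u1,v0,v1) in dict(bottle=(190,214,205,232),beaker=(185,225,150,188),block=(375,430,200,245),cut=(382,415,155,190)).items():
            a=P[v0:v1,u0:u1].reshape(-1,3);a=a[a[:,2]>.01];print(nm,a.min(0),a.max(0))
    else:
        h=cv2.cvtColor(d["image"],cv2.COLOR_RGB2HSV)
        for (u,v) in [(380,200),(383,170),(385,240),(375,270),(388,165)]: print((u,v),P[v,u],h[v,u])
E
```

```text
scene knob 145 [0.6889 0.0797 0.1207] [0.6626 0.0701 0.1134] [0.7115 0.0871 0.1247]
axis [ 0.9996 -0.0263 -0.0078]
-0.026428732855664328 0.02253603951782468
(380, 200) [0.5685 0.1492 0.2933] [ 16  60 115]
(383, 170) [0.5359 0.143  0.3388] [ 23  49 178]
(385, 240) [0.5543 0.1666 0.1722] [ 18  57 112]
(375, 270) [0.6383 0.1667 0.174 ] [ 16  66 116]
(388, 165) [0.5007 0.1455 0.3248] [ 16  63 114]
top knob 153 [0.6826 0.079  0.1205] [0.6574 0.0719 0.1126] [0.7085 0.0868 0.1262]
axis [-0.9996 -0.0243  0.015 ]
-0.025852901422550024 0.025223965260433998
rim ((0.5614733695983887, 0.10139217972755432), (0.1797504425048828, 0.35701146721839905), 0.06301009654998779) 1537 [[ 0.4714  0.2798]
 [ 0.4718 -0.0772]
 [ 0.6515 -0.077 ]
 [ 0.6512  0.28  ]]
0.0942592794779713
lidtop [0.5422 0.1222 0.4222] [0.6417 0.1457 1.0947] ((0.511483907699585, 0.10725360363721848), (0.2546137869358063, 0.10542076081037521), 35.64778137207031)
bottle [ 0.4388 -0.0098  0.0102] [0.5044 0.2832 1.0947]
beaker [ 0.4388 -0.0098  0.01  ] [0.6362 0.2942 1.0947]
block [ 0.4388 -0.2594  0.0103] [ 0.5355 -0.0098  1.0947]
cut [ 0.4388 -0.2425  0.0101] [ 0.6443 -0.0098  1.0947]
```

```bash
python3 - <<'E'
from h import *
np.set_printoptions(precision=4,suppress=True)
d=r.snapshot("top");P=cloud(d);Z=P[...,2];ok=d["depth"]>0
X,Y=P[...,0],P[...,1]
def rect(m):
    n,l,st,_=cv2.connectedComponentsWithStats(m.astype(np.uint8))
    k=1+st[1:,4].argmax();q=P[l==k];print(st[k],cv2.minAreaRect(q[:,:2].astype(np.float32)),q.min(0),q.max(0))
b=np.zeros_like(ok);b[140:235,228:360]=1
rect(ok&b&(Z>.086)&(Z<.102))
b=np.zeros_like(ok);b[100:250,180:300]=1
rect(ok&b&(Z>.325)&(Z<.36)); 
for nm,(u0,u1,v0,v1) in dict(bottle=(190,214,205,232),beaker=(185,223,150,188),block=(375,430,200,245),cut=(382,415,155,190)).items():
    b=np.zeros_like(ok);b[v0:v1,u0:u1]=1;print(nm);rect(ok&b&(Z>.012)&(Z<.15))
d=r.snapshot("scene");P=cloud(d);ok=d["depth"]>0
Z=P[...,2]
m=ok&(Z>.15)&(Z<.33)&(P[...,0]>.4)&(P[...,0]<.68)&(P[...,1]>.12)&(P[...,1]<.2)
q=P[m];print(len(q),q.mean(0));
# side face of lid (+x end, facing camera) & box end face
m=ok&(Z>.03)&(Z<.085)&(P[...,0]>.58)&(P[...,0]<.68)&(P[...,1]>-.13)&(P[...,1]<.18)
q=P[m];q=q[q[:,0]>q[:,0].max()-.03];f=np.polyfit(q[:,1],q[:,0],1);print("end face x=",f,len(q),q[:,1].min(),q[:,1].max())
b=cv2.resize(d["image"][150:340,200:470],None,fx=2.9,fy=2.9,interpolation=cv2.INTER_CUBIC);cv2.imwrite("pics/z.png",b[:,:,::-1])
E
```

```text
[ 239  150  110   77 1465] ((0.5569006204605103, 0.04562430828809738), (0.17056141793727875, 0.245785191655159), 0.000632905459497124) [ 0.4716 -0.0773  0.086 ] [0.6422 0.1685 0.1017]
[227 122  12  98 707] ((0.5569136142730713, 0.13983383774757385), (0.17038652300834656, 0.012827382422983646), 0.19560737907886505) [0.4717 0.1332 0.3252] [0.6421 0.146  0.3429]
bottle
[192 210  22  17 299] ((0.4848794937133789, 0.26228398084640503), (0.03690200299024582, 0.038934268057346344), 61.919734954833984) [0.4656 0.2435 0.0124] [0.5042 0.2828 0.0998]
beaker
[187 152  35  32 615] ((0.6008286476135254, 0.25812995433807373), (0.07056190073490143, 0.07011833786964417), 33.01224899291992) [0.5658 0.2233 0.0121] [0.6363 0.294  0.0883]
block
[ 378  202   45   40 1000] ((0.489540696144104, -0.20911183953285217), (0.09046132862567902, 0.060116034001111984), 57.40885925292969) [ 0.4434 -0.2592  0.012 ] [ 0.5353 -0.1582  0.0507]
cut
[387 158  27  27 127] ((0.6127152442932129, -0.2137753814458847), (0.06497740000486374, 0.06205475702881813), 20.974964141845703) [ 0.5825 -0.243   0.0121] [ 0.6457 -0.1776  0.0259]
2208 [0.5858 0.154  0.2434]
end face x= [-0.0057  0.645 ] 1396 -0.078698588639917 0.1657584599385149
```

View pics/z.png

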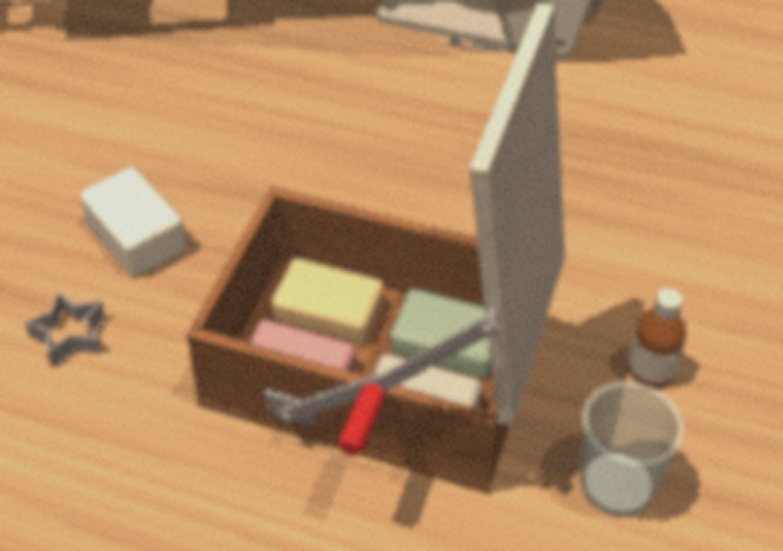

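```bash
python3 - <<'E'
from h import *
np.set_printoptions(precision=4,suppress=True)
s=r.read_state();M=rot(s);print(M)
for g in (np.array([.697,.079,.25]),):
    print("shift tool",M.T@(g-s["tool_pos"]))
# yaw needed: rotate about tool x by a so tool z -> +-world y
for t in (1,-1):
    z=M.T@np.array([0,t,0]);print("turn",np.degrees(np.arctan2(-z[1],z[2])))
# arc table
from scipy.optimize import brentq
H=np.array([.168,.095]);pv=np.array([.005,.04])
def pin(l,off=.006): return H+.12*np.array([-np.cos(l),np.sin(l)])+off*np.array([np.sin(l),np.cos(l)])
for l in (1.43,1.41,1.39,1.35,1.3,1.2,1.1,1,.9,.8,.7,.6,.5,.4,.3,.2,.1,0):
    v=pin(l)-pv;D=np.hypot(*v);c=(D*D+.104**2-.127**2)/(2*D*.104);k=np.arccos(np.clip((D*D-.104**2-.127**2)/(2*.104*.127),-1,1))
    a=np.arctan2(v[1],v[0])+np.arccos(np.clip(c,-1,1));print(l,"D",round(D,4),"knee",round(k,3),"ang",round(np.degrees(a),1),"knob",(pv+.104*np.array([np.cos(a),np.sin(a)])).round(4))
E
```

```text
[[-0.0002  0.901   0.4339]
 [ 0.0005  0.4339 -0.901 ]
 [-1.      0.     -0.0005]]
shift tool [-0.0054  0.6622 -0.3936]
turn -154.2854910350603
turn 25.714508964939732
1.43 D 0.2316 knee 0.0 ang 48.9 knob [0.0733 0.1184]
1.41 D 0.2299 knee 0.2 ang 55.7 knob [0.0637 0.1259]
1.39 D 0.2281 knee 0.32 ang 59.8 knob [0.0573 0.1299]
1.35 D 0.2245 knee 0.478 ang 65.7 knob [0.0478 0.1348]
1.3 D 0.2199 knee 0.626 ang 71.4 knob [0.0382 0.1385]
1.2 D 0.2103 knee 0.858 ang 80.7 knob [0.0218 0.1426]
1.1 D 0.2002 knee 1.05 ang 88.7 knob [0.0074 0.144 ]
1 D 0.1897 knee 1.221 ang 96.0 knob [-0.0059  0.1434]
0.9 D 0.1789 knee 1.378 ang 102.8 knob [-0.0181  0.1414]
0.8 D 0.1677 knee 1.527 ang 109.2 knob [-0.0293  0.1382]
0.7 D 0.1561 knee 1.668 ang 115.3 knob [-0.0395  0.134 ]
0.6 D 0.1444 knee 1.804 ang 121.0 knob [-0.0486  0.1291]
0.5 D 0.1325 knee 1.935 ang 126.4 knob [-0.0568  0.1237]
0.4 D 0.1204 knee 2.061 ang 131.4 knob [-0.0638  0.118 ]
0.3 D 0.1085 knee 2.183 ang 135.9 knob [-0.0696  0.1124]
0.2 D 0.0967 knee 2.3 ang 139.6 knob [-0.0742  0.1074]
0.1 D 0.0853 knee 2.411 ang 142.4 knob [-0.0774  0.1034]
0 D 0.0746 knee 2.514 ang 143.9 knob [-0.079   0.1013]
```

Call:
move_arm(steps=[[0.7, [-0.01, 0.033, -0.0197], 0], [0.7, [-0.02, 0.066, -0.0394], 2], [0.7, [-0.03, 0.099, -0.059], 4], [0.7, [-0.03, 0.132, -0.079], 6], [0.7, [-0.03, 0.165, -0.0985], 8], [0.7, [-0.03, 0.199, -0.118], 10], [0.7, [-0.03, 0.232, -0.138], 12], [0.7, [-0.03, 0.265, -0.158], 14], [0.7, [-0.03, 0.298, -0.177], 16], [0.7, [-0.03, 0.331, -0.197], 18], [0.7, [-0.03, 0.364, -0.217], 20], [0.7, [-0.03, 0.397, -0.236], 22], [0.7, [-0.03, 0.43, -0.256], 24], [0.7, [-0.03, 0.463, -0.276], 25.7], [0.7, [-0.03, 0.496, -0.295], 25.7], [0.7, [-0.03, 0.53, -0.315], 25.7], [0.7, [-0.02, 0.563, -0.335], 25.7], [0.7, [-0.01, 0.596, -0.354], 25.7], [0.7, [-0.01, 0.63, -0.374], 25.7], [0.7, [-0.005, 0.662, -0.394], 25.7]])

```text
time: 1.97
tool_pos: [0.6977, 0.081, 0.2496]
eef_rot: [0.5, 0.5, 0.5, -0.5]
ft_force: [0.2, -0.8, 0.7]
grip_width: 0.699
```

```bash
python3 - <<'E'
from h import *
np.set_printoptions(precision=4,suppress=True)
s=r.read_state();M=rot(s);print(s["time"],s["tool_pos"],M)
d=r.snapshot("wrist");print(d["mtx"].tolist(),d["mount"].round(4).tolist());cv2.imwrite("pics/w1.png",d["image"][:,:,::-1])
d=r.snapshot("scene");cv2.imwrite("pics/s1.png",d["image"][:,:,::-1])
print("to hover .155",M.T@(np.array([.697,.079,.155])-s["tool_pos"]))
E
```

```text
1.9667 [0.6977 0.081  0.2496] [[ 0.0002  1.      0.0004]
 [-0.0001  0.0004 -1.    ]
 [-1.      0.0002  0.0001]]
[[309.70691628693146, 0.0, 318.3234677496547], [0.0, 309.70691628693146, 198.34307460528922], [0.0, 0.0, 1.0]] [[-0.0005, -0.2836, 0.9589, -0.1389], [0.001, -0.9589, -0.2836, 0.0771], [1.0, 0.0008, 0.0008, -0.0002], [0.0, 0.0, 0.0, 1.0]]
to hover .155 [ 0.0946 -0.0007  0.002 ]
```

View pics/w1.png

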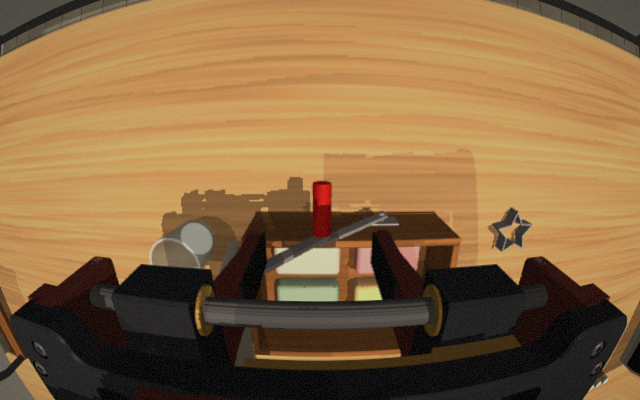

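View pics/s1.png

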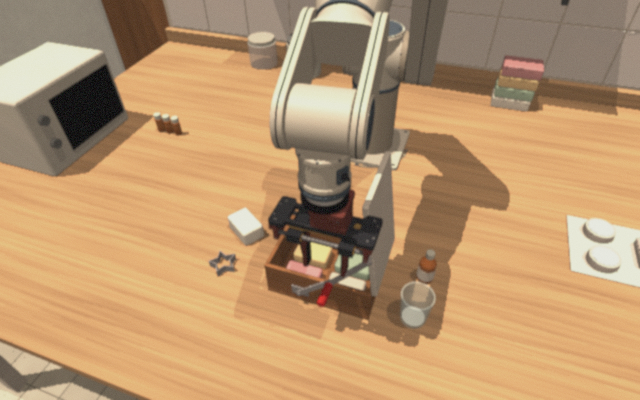

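Wrist view: the knob runs from (322,182) to (322,237), and the fingers straddle its column. The scene view shows the gripper clear of the lid. I check the knob position with the wrist ray.

```bash
cat >> h.py <<'E'
def wray(d,M,t,u,v):
    K=d["mtx"];a=(u-K[0,2])/K[0,0];b=(v-K[1,2])/K[1,1];th=np.hypot(a,b)
    c=np.array([a/th*np.sin(th),b/th*np.sin(th),np.cos(th)]);m=d["mount"]
    return t+M@m[:3,3], M@(m[:3,:3]@c)
E
python3 - <<'E'
from h import *
np.set_printoptions(precision=4,suppress=True)
s=r.read_state();M=rot(s);t=s["tool_pos"];d=r.snapshot("wrist");m=red(d);m[:170]=0;m[245:]=0;m[:,:305]=0;m[:,340:]=0
v,u=np.nonzero(m);print(u.min(),u.max(),v.min(),v.max())
for vv in (v.min()+1,v.max()-1,(v.min()+v.max())/2):
    uu=u[abs(v-vv)<2].mean();o,k=wray(d,M,t,uu,vv);print(vv,uu,o+k*((.116-o[2])/k[2]))
E
```

```text
316 333 182 238
183 325.10714285714283 [0.7098 0.0779 0.116 ]
237 323.8125 [0.6569 0.0785 0.116 ]
210.0 324.6595744680851 [0.6841 0.0781 0.116 ]
```

Call:
move_arm(steps=[[0.7, [0.03, -0.0007, 0.0025], 0], [0.7, [0.06, -0.0007, 0.0025], 0], [0.7, [0.085, -0.0007, 0.0025], 0], [0.7, [0.105, -0.0007, 0.0025], 0], [0.7, [0.12, -0.0007, 0.0025], 0], [0.7, [0.133, -0.0007, 0.0025], 0], [0.7, [0.133, -0.0007, 0.0025], 0], [0.7, [0.133, -0.0007, 0.0025], 0]])

```text
time: 2.78
tool_pos: [0.6959, 0.0762, 0.1167]
eef_rot: [-0.5, -0.5, -0.5, 0.5]
ft_force: [0.3, 0.6, 0.5]
grip_width: 0.701
```

```bash
python3 - <<'E'
from h import *
s=r.read_state();print(s["tool_pos"],s["ft_force"])
d=r.snapshot("wrist");cv2.imwrite("pics/w2.png",d["image"][:,:,::-1])
d=r.snapshot("scene");cv2.imwrite("pics/s2.png",cv2.resize(d["image"][120:350,180:480,::-1],None,fx=2.5,fy=2.5))
E
```

```text
[0.69591031 0.07617101 0.11669011] [0.29267719 0.55793639 0.46748058]
```

View pics/w2.png

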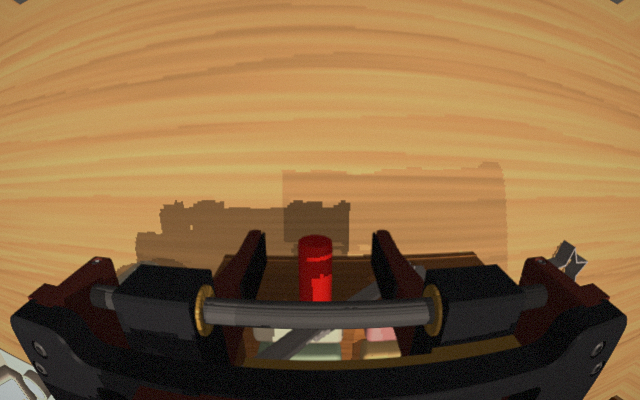

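View pics/s2.png

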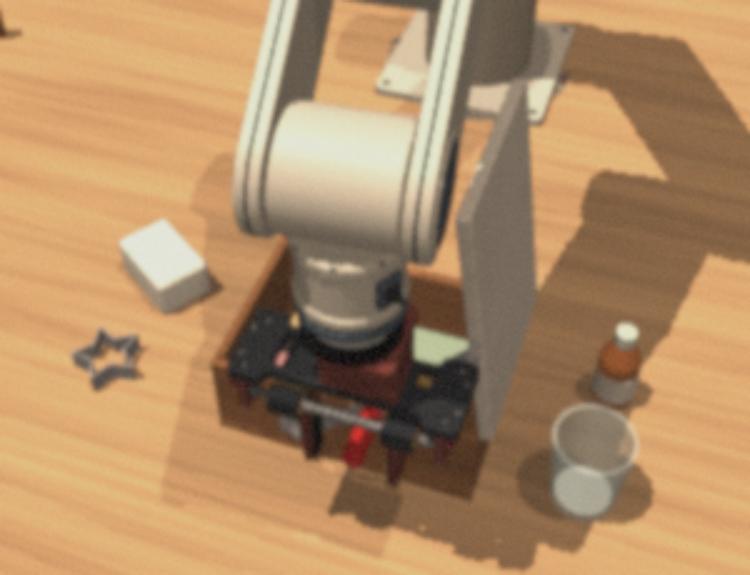

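Wrist view: the knob at (315,270) lies between the fingers at (250,260) and (385,260). In the scene view, the forearm hangs over the box near the lid, so I check the clearance for the lid's downward sweep.

```bash
python3 - <<'E'
from h import *
np.set_printoptions(precision=3,suppress=True)
d=r.snapshot("scene");P=cloud(d)
# enlarged coords (a,b)-> px
for a,b in [(300,110),(400,115),(275,200),(340,230),(410,240),(430,250),(440,180),(250,225),(300,260),(345,280),(395,270),(350,320),(300,310),(400,320),(350,360),(245,330),(470,380),(460,420),(455,80),(430,200)]:
    u=180+a/2.5;v=120+b/2.5;print((a,b),P[int(v),int(u)])
d=r.snapshot("top");P=cloud(d);cv2.imwrite("pics/t2.png",d["image"][:,:,::-1])
m=(P[...,2]>.22)&(d["depth"]>0)&(P[...,0]>.3)&(P[...,1]<.13)
for x in np.arange(.45,.85,.025):
    q=P[m&(abs(P[...,0]-x)<.0125)]
    if len(q): print(x.round(3),q[:,1].min(),q[:,1].max(),q[:,2].max())
E
```

```text
(300, 110) [0.695 0.046 0.447]
(400, 115) [0.676 0.102 0.443]
(275, 200) [0.742 0.047 0.416]
(340, 230) [0.739 0.087 0.401]
(410, 240) [0.739 0.129 0.407]
(430, 250) [0.732 0.14  0.395]
(440, 180) [0.715 0.139 0.435]
(250, 225) [0.746 0.031 0.394]
(300, 260) [0.733 0.057 0.359]
(345, 280) [0.733 0.086 0.351]
(395, 270) [0.711 0.112 0.347]
(350, 320) [0.734 0.089 0.315]
(300, 310) [0.725 0.05  0.301]
(400, 320) [0.707 0.115 0.295]
(350, 360) [0.733 0.089 0.273]
(245, 330) [ 0.69  -0.012  0.217]
(470, 380) [0.681 0.161 0.218]
(460, 420) [0.718 0.164 0.22 ]
(455, 80) [0.672 0.133 0.474]
(430, 200) [0.73  0.138 0.433]
0.45 -0.00642795967219725 0.11418664060428053 0.7217879623794292
0.475 -0.0036558354550005508 0.11546591301060187 0.6938484554334167
0.5 -0.0014505645076468843 0.11949691737035577 0.6652469213452132
0.525 0.0015997525857044323 0.1156737384451099 0.6367696966988402
0.55 0.0055596355309402625 0.1252477430199002 0.6074758995485234
0.575 0.006404512692767518 0.1263583598764215 0.5773561234682236
0.6 0.009024700472778927 0.12939669906803306 0.5467941147668615
0.625 0.011487267429183524 0.12980713403136324 0.5210119314147476
0.65 0.013568645614810092 0.12982379960157872 0.504268566684821
0.675 -0.008166573605951258 0.12977382533002474 0.4875646065016902
0.7 -0.007951585092492348 0.1298401476808073 0.47084399172741886
0.725 -0.009333773510809029 0.12978141693082332 0.45382483822582476
0.75 0.02356858198411901 0.03537760427189403 0.43223948255629574
```

View pics/t2.png

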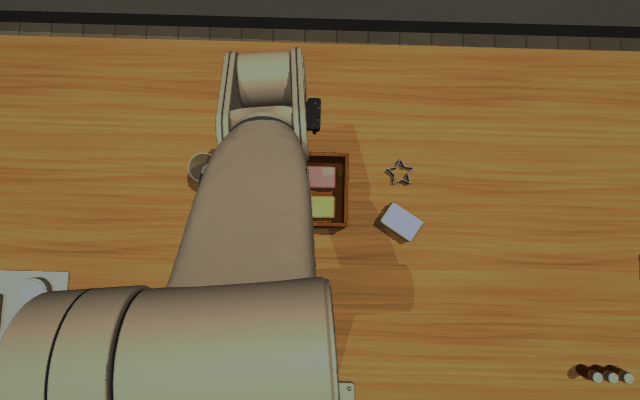

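The lid is at x ≤ 0.642. The wrist is at x ≥ 0.66 and the forearm underside is above z ≈ 0.39, while the lid never rises above 0.343, so the sweep is clear. I close on the knob.

Call:
move_arm(steps=[[0.7, [0, 0, -0.002], 0], [0.1, [0, 0, -0.002], 0], [0.1, [0, 0, -0.002], 0], [0.1, [0, 0, -0.002], 0], [0.1, [0, 0, -0.002], 0], [0.1, [0, 0, -0.002], 0], [0.1, [0, 0, -0.002], 0], [0.1, [0, 0, -0.002], 0]], force=25)

```text
time: 3.65
tool_pos: [0.696, 0.0785, 0.1166]
eef_rot: [0.5, 0.5, 0.5, -0.5]
ft_force: [-0.4, -11.1, -1.0]
grip_width: 0.212
```

Call:
move_arm(steps=[[0.1, [-0.0016, 0, 0.0016], 0], [0.1, [-0.0031, 0, 0.0033], 0], [0.1, [-0.0046, 0, 0.005], 0], [0.1, [-0.0061, 0, 0.0067], 0], [0.1, [-0.0075, 0, 0.0085], 0], [0.1, [-0.0089, 0, 0.0103], 0], [0.1, [-0.0103, 0, 0.0121], 0], [0.1, [-0.0117, 0, 0.0139], 0], [0.1, [-0.0142, 0, 0.0176], 0], [0.1, [-0.0166, 0, 0.0215], 0], [0.1, [-0.0166, 0, 0.0215], 0]])

```text
time: 4.57
tool_pos: [0.696, 0.0572, 0.1344]
eef_rot: [0.5, 0.5, 0.5, -0.5]
ft_force: [-2.7, 4.8, 2.7]
grip_width: 0.202
```

```bash
cat > look.py <<'E'
from h import *
import sys
np.set_printoptions(precision=4,suppress=True)
s=r.read_state();print(s["time"],s["tool_pos"],s["ft_force"],s["grip_width"])
M=rot(s)
d=r.snapshot("scene");cv2.imwrite(f"pics/{sys.argv[1]}.png",cv2.resize(d["image"][120:350,180:480,::-1],None,fx=2.5,fy=2.5))
P=cloud(d);ok=d["depth"]>0
m=red(d)&ok&(P[...,0]>.64)&(P[...,0]<.73)&(abs(P[...,1])<.12)&(P[...,2]>.08)&(P[...,2]<.16)
print("red",m.sum(),P[m].mean(0) if m.any() else None)
h=cv2.cvtColor(d["image"],cv2.COLOR_RGB2HSV)
E
python3 look.py s3
```

```text
4.5667 [0.696  0.0572 0.1344] [-2.7297  4.8028  2.6934] 0.2019848375159856
red 31 [0.7068 0.0582 0.1352]
```

View pics/s3.png

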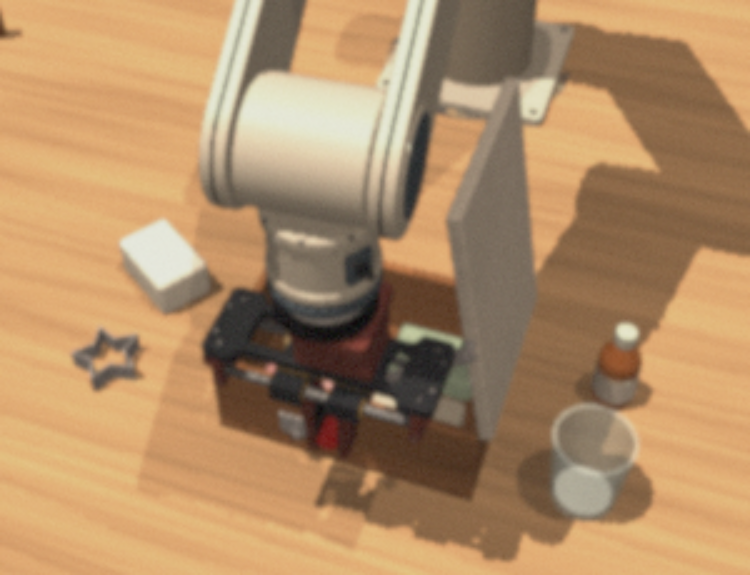

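The knob followed to y ≈ 0.058 and the lid has started down, with low forces. I continue along the arc.

Call:
move_arm(steps=[[0.1, [-0.0022, 0, 0.004], 0], [0.1, [-0.0042, 0, 0.008], 0], [0.1, [-0.006, 0, 0.0122], 0], [0.1, [-0.0077, 0, 0.0164], 0], [0.1, [-0.0091, 0, 0.0208], 0], [0.1, [-0.0104, 0, 0.0251], 0], [0.1, [-0.0115, 0, 0.0295], 0], [0.1, [-0.0124, 0, 0.0339], 0], [0.1, [-0.013, 0, 0.0384], 0], [0.1, [-0.0135, 0, 0.0429], 0], [0.1, [-0.0138, 0, 0.0475], 0], [0.1, [-0.0139, 0, 0.052], 0], [0.1, [-0.0139, 0, 0.052], 0]])

```text
time: 5.7
tool_pos: [0.6962, 0.0046, 0.1485]
eef_rot: [0.5, 0.5, 0.5, -0.5]
ft_force: [-2.5, 0.8, 6.6]
grip_width: 0.195
```

```bash
python3 look.py s4
```

```text
5.7 [0.6962 0.0046 0.1485] [-2.5468  0.8249  6.6053] 0.19537842213696924
red 26 [0.7057 0.0051 0.1494]
```

View pics/s4.png

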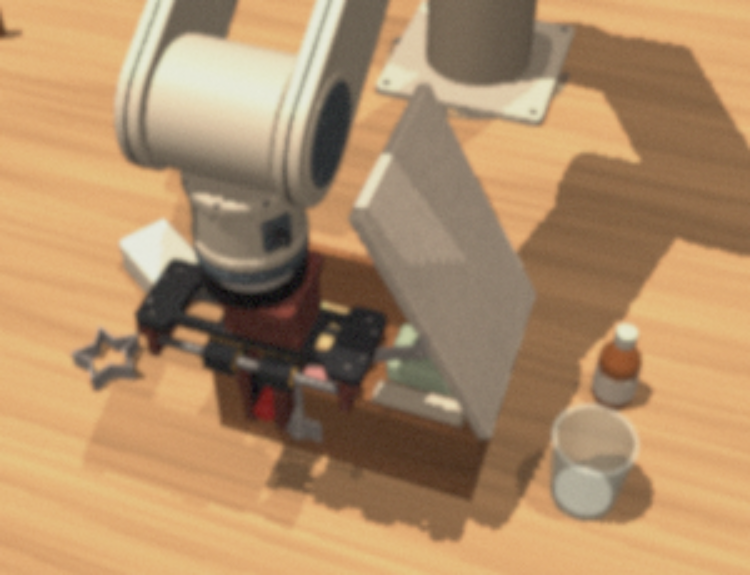

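The lid follows smoothly and is at about 1.05 rad, so I keep going.

Call:
move_arm(steps=[[0.1, [0.0001, 0, 0.0045], 0], [0.1, [0.0004, 0, 0.0091], 0], [0.1, [0.0009, 0, 0.0136], 0], [0.1, [0.0016, 0, 0.0181], 0], [0.1, [0.0025, 0, 0.0225], 0], [0.1, [0.0035, 0, 0.0269], 0], [0.1, [0.0048, 0, 0.0313], 0], [0.1, [0.0063, 0, 0.0356], 0], [0.1, [0.0079, 0, 0.0398], 0], [0.1, [0.0097, 0, 0.044], 0], [0.1, [0.0117, 0, 0.048], 0], [0.1, [0.0139, 0, 0.052], 0], [0.1, [0.0139, 0, 0.052], 0]])

```text
time: 6.83
tool_pos: [0.6958, -0.0481, 0.1323]
eef_rot: [-0.5, -0.5, -0.5, 0.5]
ft_force: [1.1, -1.3, -4.2]
grip_width: 0.191
```

```bash
python3 look.py s5
```

```text
6.8333 [ 0.6958 -0.0481  0.1323] [ 1.0691 -1.2546 -4.1872] 0.19129398219240387
red 13 [ 0.7063 -0.049   0.1354]
```

View pics/s5.png

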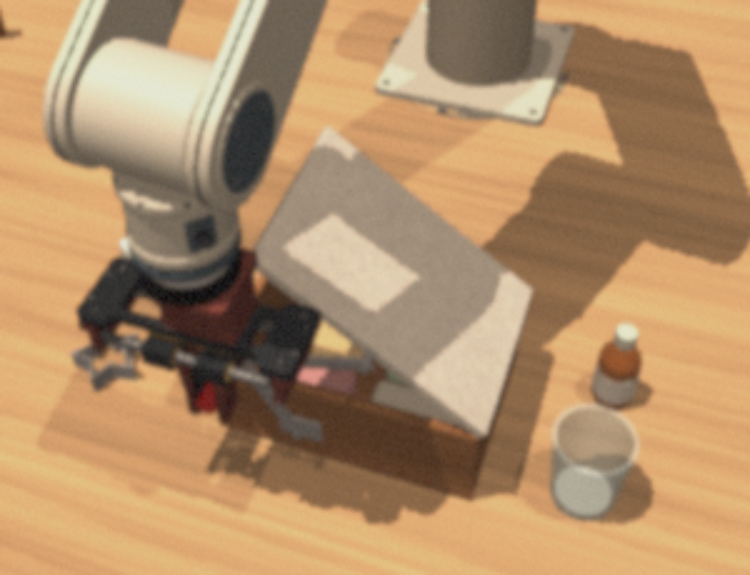

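Call:
move_arm(steps=[[0.1, [0.0024, 0, 0.0039], 0], [0.1, [0.0049, 0, 0.0077], 0], [0.1, [0.0076, 0, 0.0113], 0], [0.1, [0.0104, 0, 0.0148], 0], [0.1, [0.0119, 0, 0.0165], 0], [0.1, [0.0134, 0, 0.0183], 0], [0.1, [0.015, 0, 0.0199], 0], [0.1, [0.0166, 0, 0.0215], 0], [0.1, [0.0182, 0, 0.0231], 0], [0.1, [0.0199, 0, 0.0247], 0], [0.1, [0.0215, 0, 0.0262], 0], [0.1, [0.0225, 0, 0.027], 0], [0.1, [0.0233, 0, 0.0277], 0], [0.1, [0.0233, 0, 0.0277], 0]])

```text
time: 8.05
tool_pos: [0.6959, -0.0749, 0.1096]
eef_rot: [-0.5, -0.5, -0.5, 0.5]
ft_force: [-0.4, 0.4, -2.4]
grip_width: 0.2
```

```bash
python3 look.py s6
```

```text
8.05 [ 0.6959 -0.0749  0.1096] [-0.4068  0.4194 -2.4463] 0.20035741609543914
red 18 [ 0.7051 -0.0752  0.113 ]
```

View pics/s6.png

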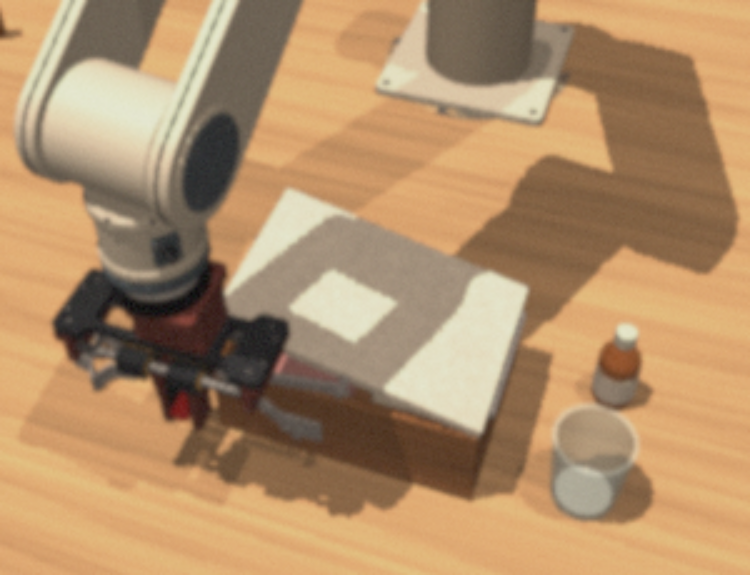

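Call:
move_arm(steps=[[0.1, [0.0007, 0, 0.0006], 0], [0.1, [0.0014, 0, 0.0012], 0], [0.1, [0.0021, 0, 0.0017], 0], [0.1, [0.0028, 0, 0.0023], 0], [0.1, [0.0035, 0, 0.0029], 0], [0.1, [0.0042, 0, 0.0034], 0], [0.1, [0.0049, 0, 0.0039], 0], [0.1, [0.0057, 0, 0.0044], 0], [0.1, [0.0057, 0, 0.0044], 0], [0.1, [0.0057, 0, 0.0044], 0]])

```text
time: 8.93
tool_pos: [0.6959, -0.0793, 0.1039]
eef_rot: [-0.5, -0.5, -0.5, 0.5]
ft_force: [-1.9, -0.3, -3.7]
grip_width: 0.201
```

```bash
python3 look.py s7; python3 - <<'E'
from h import *
d=r.snapshot("scene");P=cloud(d);Z=P[...,2];ok=d["depth"]>0
m=ok&(Z>.095)&(Z<.2)&(P[...,0]>.49)&(P[...,0]<.62)&(P[...,1]>-.06)&(P[...,1]<.15)
q=P[m];f=np.polyfit(q[:,1],q[:,2],1);print("lid angle",-f[0],"z at .168",np.polyval(f,.168),len(q))
E
```

```text
8.9333 [ 0.6959 -0.0793  0.1039] [-1.8803 -0.289  -3.6918] 0.20078763850176415
red 16 [ 0.706  -0.0792  0.1063]
lid angle 0.10298329745348103 z at .168 0.10643174520691034 4159
```

Call:
move_arm(steps=[[0.1, [0.0006, 0, 0.0004], 0], [0.1, [0.0012, 0, 0.0008], 0], [0.1, [0.0018, 0, 0.0012], 0], [0.1, [0.0022, 0, 0.0015], 0], [0.1, [0.0022, 0, 0.0015], 0], [0.3, [0.0022, 0, 0.0015], 0], [0.6, [0.0022, 0, 0.0015], 0], [0.6, [0.0022, 0, 0.0015], 0], [0.6, [0.0022, 0, 0.0015], 0], [0.6, [0.0022, 0, 0.0015], 0], [0.6, [0.0022, 0, 0.0015], 0], [0.6, [0.0022, 0, 0.0015], 0]])

```text
time: 10.03
tool_pos: [0.6961, -0.0804, 0.1022]
eef_rot: [0.5, 0.5, 0.5, -0.5]
ft_force: [-0.5, 0.0, 0.3]
grip_width: 0.599
```

```bash
cat > lid.py <<'E'
from h import *
d=r.snapshot("scene");P=cloud(d);Z=P[...,2];ok=d["depth"]>0
m=ok&(Z>.095)&(Z<.2)&(P[...,0]>.49)&(P[...,0]<.62)&(P[...,1]>-.06)&(P[...,1]<.15)
q=P[m];f=np.polyfit(q[:,1],q[:,2],1);print("lid angle",-f[0],"z at .168",np.polyval(f,.168),len(q))
E
python3 look.py s8;python3 lid.py
```

```text
10.0333 [ 0.6961 -0.0804  0.1022] [-0.4993  0.0116  0.346 ] 0.5993027326366858
red 18 [ 0.7038 -0.0784  0.1043]
lid angle -0.0010481990483262797 z at .168 0.10666894506521084 3932
```

View pics/s8.png

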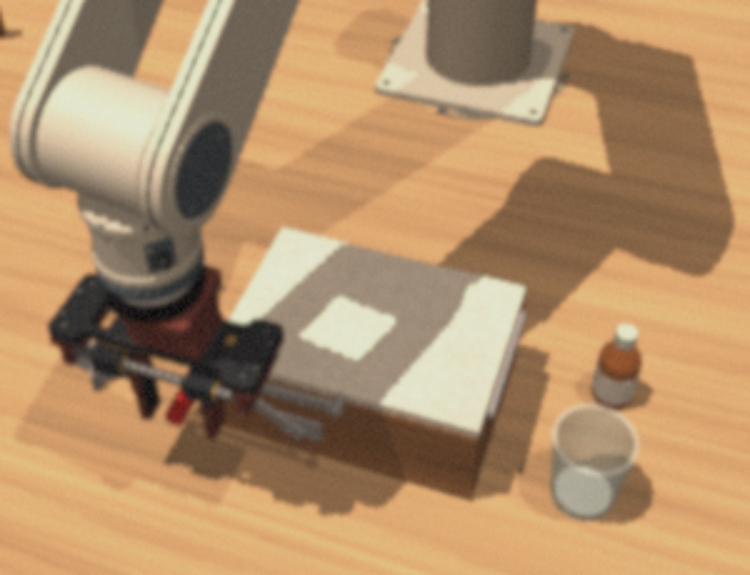

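The lid is flat, with a measured angle of about 0, and the gripper is open around the knob at (180,408). I withdraw straight up.

Call:
move_arm(steps=[[0.6, [-0.01, 0, 0], 0], [0.6, [-0.03, 0, 0], 0], [0.6, [-0.055, 0, 0], 0], [0.6, [-0.085, 0, 0], 0], [0.6, [-0.115, 0, 0], 0], [0.6, [-0.15, 0, 0], 0], [0.6, [-0.18, 0, 0], 0], [0.6, [-0.2, 0, 0], 0], [0.6, [-0.2, 0, 0], 0], [0.6, [-0.2, 0, 0], 0]])

```text
time: 10.97
tool_pos: [0.6965, -0.0805, 0.3041]
eef_rot: [0.501, 0.501, 0.499, -0.499]
ft_force: [-0.7, 0.6, -0.4]
grip_width: 0.603
```

```bash
python3 look.py s9;python3 lid.py
```

```text
10.9667 [ 0.6965 -0.0805  0.3041] [-0.6544  0.5598 -0.4236] 0.6031613757859825
red 64 [ 0.6913 -0.0787  0.1039]
lid angle -0.000773583090697256 z at .168 0.10664046142962041 4074
```

View pics/s9.png

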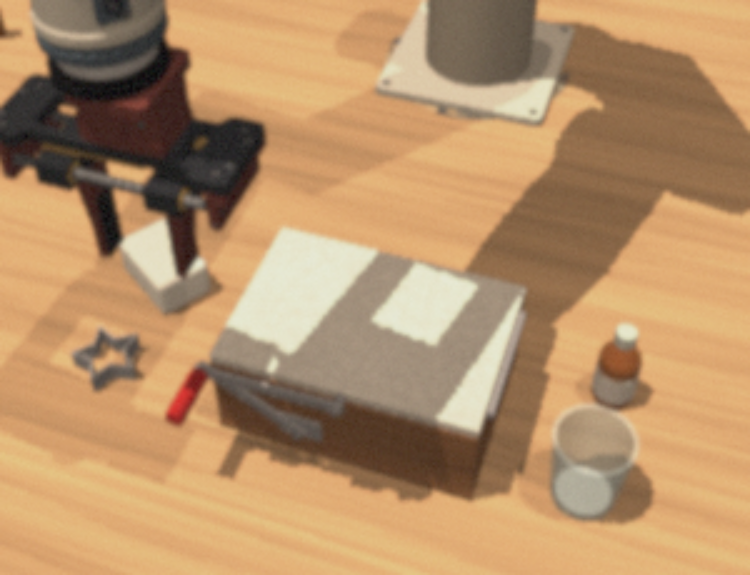

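The lid lies shut and the stay is folded, with the knob at (185,395). The gripper is clear and the objects stand where they were, so I hand in.

```bash
python3 -c "
from plant import r
print(r.sign_off())"
```

```text
the job is handed in; nothing more can be done
None
```

The lid is shut on the box and the stay is folded; I handed the job in after about 11 s of robot time. I pinched the red knob from above and lifted it past centre to break the lock. I then led it slowly along its arc, with the lid coming down under control, to about 0.1 rad or less. There I released the knob and withdrew straight up.

**Last checks:**
- **Lid:** a plane fitted to its depth points gives an angle of about 0.00 rad, with its top at z ≈ 0.107 m. It read the same before and after the withdrawal.
- **Stay:** the knob rests at about (0.69, -0.079, 0.10). By my stay geometry that is a knee of about 2.5 rad; I did not measure the knee directly.
- **Forces:** wrist force was near zero after release. The highest reading at the end of any move was about 11 N, when I closed on the knob.
- **Things around the box:** the bottle, soap block, cutter and beaker look unmoved in the last picture. I did not re-measure their positions.

No check failed or disagreed. The sign-off gave no verdict.

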